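Index the welding positioner to its next hole

ROBOT

A 6-joint arm with a two-finger parallel gripper is mounted at the origin on the work surface. World frame = base frame: x ahead of the robot, y to its left, z up, the work surface at z = 0. Lengths are in m, angles in rad, forces in N, time in s.
With the tool pointing down it reaches from about 0.35 to 0.925 m from the base axis. Payload 6.4 kg.
Tool frame: the origin (TCP) lies at the very end of the fingers, on their centre line; the grasp point (between the pads) lies 19 mm behind it; x points along the fingers, y is the direction in which the jaws open and shut, and the axes are right-handed (so a half turn about x gives the same grasp; the last joint's range is limited). The gripper opens to 85 mm and grips with 20 to 120 N. Pads are 22 mm wide; open, the fingers measure 114 mm over their backs; the gripper's body (76 mm by 85 mm) begins 54 mm behind the grasp point. The pads swing forward as they close: fully open they stand 13 mm farther back than shut.
Start: joints at [-1.371, 0.245, 1.558, -0, 1.339, -0.174], TCP at [0.237, -0.605, 0.231] pointing down, gripper open.
Joint ranges: [-3.13, 3.13], [-1.02, 2.26], [0.13, 2.54], [-0.95, 4.09], [0.21, 2.88], [-2.74, 2.74]. Speed limits (rad/s): [2.57, 2.57, 3.14, 3.14, 3.14, 3.14].

INTERFACE

Orientations are given as a unit quaternion [w, x, y, z].
In Python, from workcell import ctrl gives the robot as it stands.
- The arm moves only by the tool servo_tool, never from a script. Its argument "moves" is a list that holds one entry, the list of rows, each a list of 5 numbers: the shift along the tool's x, y, z in cm, then the turn about the tool's x in rad, then the closure, from 0 (fully open) to 1 (shut). A call has 1 to 8 rows; each row is the pose to reach, as a shift and turn from the pose measured when the call began, along the tool's axes at that moment; what a row does not reach only later rows make up. A row lasts 1/10 s, in which the tool goes at most 50 mm and 8.59 degrees, less where a joint would pass 70% of its speed; a pose out of reach is approached as far as the arm can. A call with a gripper value outside its range is refused whole. The fingers move at their own pace and stop on an object; "squeeze" is the grip in N (left out, the last holds). Time passes only in rows, so rows that repeat a pose let the fingers close. It gives the time, the measured TCP pose, the force and the opening at its end, in the units of the state.
- ctrl.get_obs(): the state, without advancing time (a new reading comes with each control period).
- ctrl.get_image(name): name is "scene" or "top"; returns a dict with "pixels" (400x640x3 uint8, red, green, blue), "z_map" (400x640 float32, m along the optical axis (not along the pixel's ray), 0 where there is no reading), "intrinsics" (3x3 intrinsics, pixels), "extrinsics" (4x4, takes a point from world to camera coordinates). Camera axes: x right, y down, z forward; pixel columns grow to the right and rows downward; lengths in m; the calibration is good to about 2 mm. A picture is of the moment at which its call begins.
- ctrl.sign_off(): hands the job in, once; it reports no verdict.
The state is a dict: "time": time; "joint_positions": joint angles; "joint_vel": joint speeds; "effort": joint torques, N m; "position": TCP position; "ee_rot": TCP orientation; "force": force on the tool from outside, world axes, zero at the start; "wrist_torque": the same for the moment, N m; "finger_gap": opening from 0.0 (shut) to 1.0 (fully open).
Only numpy, scipy, OpenCV 4.12 (cv2) and the standard library are available. Lean on these libraries where they do the work, as an engineer would, in place of code of your own. Each camera call takes 0.05 s, during which the arm holds its last target.

TASK

Press the indexing plunger of the welding positioner in with a fingertip and, keeping it in until it is clear of its hole, turn the table clockwise (seen from above) to the very next hole, so that the released plunger springs fully back out and locks the table there. The weldment must ride along where it sits on the table: do not lift or shift it, and leave the loose things on the bench where they are. Just press and push with the fingertips, pick nothing up, and finish with the hand clear.

Things in the scene. Friction and masses are not known exactly. Their poses are not given: they have to be found in the camera images.
- positioner: Bench-mounted welding positioner: blue foot 220 mm across and, at height 45 to 55 mm, a fixed steel index plate 284 mm across that shows a ring of 8 dark holes 45 degrees apart on a circle of 115 mm radius. Fixed to the bench, does not move. Origin on the bench under the pivot, z up; its -x axis points from the pivot to the hole in which the plunger sits at the start.
- next_hole (a point): Centre of the next hole clockwise (seen from above), on the upper face of the fixed index plate, 55 mm above the bench, 115 mm from the pivot axis. The plunger has to end above it.
- table_centre (a point): Centre of the upper face of the round grey-painted table (170 mm across, 15 mm thick, face 75 mm above the bench), on its vertical pivot axis. A flat arm of the table, upper face at the same height, reaches out over the index plate and carries the plunger 115 mm from the axis. The point turns with the table: its -x axis points to the plunger.
- lead_post (a point): Top centre of the leading one of two upright steel posts (12 mm across, tops 128 mm above the bench) that stand on the table's arm on either side of the plunger, 40 mm from its axis along the direction of turning, 68 mm clear between them. This one is on the clockwise side; pushing its inner side turns the table clockwise.
- plunger_top (a point): Centre of the flat top of the plunger's black mushroom head (44 mm across, flat part 38 mm), 105 mm above the bench when out. Moves with the plunger and the table. Below the head the stem goes through the arm and a slot in the plate; a steel collar on it sits in the hole from below and locks the table.
- plunger (a joint): How far the plunger is pressed in (down), m: 0 fully out, 0.014 the stop; spring 4 N rising to 8 N. It locks the table unless about 0.012 in. Some 10 degrees off a hole its collar is caught under the plate and it stays about 0.012 in without being pressed; at the next hole it springs out by itself and stops the table, if nothing is above its head.
- turntable (a joint): Angle of the table, rad, growing clockwise seen from above: near 0 at the start, 0.785 with the plunger in the next hole (play in a hole about 0.01). When unlocked it turns with about 2 to 5 N of push at the plunger's radius and stays where it is left.
- weldment: Loose dark steel weldment on the middle of the table: square flange 90 by 90 by 8 mm with an upright pipe stub 48 mm across, top 60 mm above the table's face (135 mm above the bench), about 0.7 kg. Origin at the centre of its underside. Only friction holds it.
- square: Bystander: magnetic square lying flat, an L of steel bar 18 mm thick, arms about 95 and 85 mm. Loose on the bench; origin at its underside, on the bench.
- pipe_offcut: Bystander: short steel pipe standing upright, 48 mm across, 45 mm tall. Loose on the bench; origin at its underside, on the bench.
- wire_brush: Bystander: wooden-backed brush lying flat. Loose on the bench; origin at its underside, on the bench.
- hammer: Bystander: hammer lying flat, wooden handle. Loose on the bench; origin at its underside, on the bench.
- gel_tin: Bystander: closed grey tin, 66 mm across, 55 mm tall. Loose on the bench; origin at its underside, on the bench.
- g_clamp: Bystander: G-clamp lying flat, about 110 by 75 mm, 14 mm thick. Loose on the bench; origin at its underside, on the bench.
Things that resemble listed ones, but are neither listed nor needed, are in the scene too. What is shaped like the weldment but brown or pink is not meant.

How it is judged:
On the way, in this order (a step that is already met when the one before it is completed fails the run):
1. the plunger is pressed in while the table is still at its first hole (value of joint plunger above 0.009 m and value of joint turntable below 0.12 rad), for 0.05 s.
2. the table is turned clockwise out of its hole with the plunger in (value of joint plunger above 0.009 m and value of joint turntable above 0.25 rad), for 0.1 s.
At the end, for the whole second after the job is handed in: The table stands at the next hole clockwise (0.755 to 0.815 rad), still, the plunger within 2 mm of fully out, the weldment flat on the table and within 20 mm of its centre (value of joint turntable between 0.755 and 0.815 rad and value of joint plunger below 0.002 m and velocity of joint turntable between -0.05 and 0.05 rad/s and horizontal distance between weldment and table_centre below 0.02 m and z of weldment in the frame of table_centre below 0.004 m and angle between weldment's own z axis and vertical below 0.05 rad); the robot touches nothing.
It fails at once if the weldment is lifted off the table by more than 8 mm (z of weldment in the frame of table_centre above 0.008 m).
It fails at once if the weldment is shifted so that its centre is over 20 mm from the table's centre (horizontal distance between weldment and table_centre above 0.02 m).
It fails at once if the table is turned past the next hole by more than 10 degrees (value of joint turntable above 0.96 rad).
It fails at once if the table is turned the wrong way (over 10 degrees anticlockwise) (value of joint turntable below -0.175 rad).
It fails at once if a loose thing on the bench is moved or lifted by more than 25 mm (distance of any of square, pipe_offcut, wire_brush, hammer, gel_tin, g_clamp from where it was at the start of the episode above 0.025 m).
It also fails if it takes over 38 s, if anything falls off the work surface, if the arm or the gripper's body presses on something with over 40 N, if the wrist force passes 120 N, or if a joint passes its speed limit or range.

## Working session

There is one attempt and no reset: what is moved stays moved. The work goes in short steps, Python scripts to look and compute and a tool call to move; the robot and the scene stay as the last step left them, time stands still between calls to the robot, and variables do not carry over. Pictures are saved under pics/ and viewed, and the job is handed in when it is done.

Besides the shell and the picture viewer there is one more tool, called after ">>>" as a command line: name --argument value ..., lists and objects as JSON in quotes. servo_tool: Moves the arm, as the interface text tells. Its arguments: {"type":"object","properties":{"moves":{"type":"array","items":{"type":"array","items":{"type":"array","items":{"type":"number"}}}},"squeeze":{"type":"number"}},"required":["moves"]}

```bash
mkdir -p pics; python3 - <<'E'
from workcell import ctrl
import cv2,numpy as np
o=ctrl.get_obs();print(o)
for n in("scene","top"):
    d=ctrl.get_image(n);cv2.imwrite(f"pics/{n}0.png",d["pixels"][:,:,::-1]);np.savez(f"{n}0.npz",**d)
    print(d["intrinsics"],d["extrinsics"])
E
```

```text
{'time': 0.0, 'joint_positions': array([-1.37111330e+00,  2.45805950e-01,  1.55902240e+00, -2.58769236e-06,
        1.33868337e+00, -1.74122119e-01]), 'joint_vel': array([ 9.97866003e-05,  8.95192627e-05, -1.84157662e-03,  7.39845154e-04,
        4.70982139e-04, -7.21928913e-04]), 'effort': array([-1.45455411e-03, -4.29507101e+01, -3.26131833e+01, -2.69507545e-04,
        5.21918846e-03,  8.67238953e-06]), 'position': array([ 0.23723369, -0.60456336,  0.23018101]), 'ee_rot': array([-0.13071369, -0.69478224, -0.13207054,  0.69480137]), 'force': array([-0.4686761 , -0.31024574, -0.25651102]), 'wrist_torque': array([-0.0383626 ,  0.03250773, -0.02390763]), 'finger_gap': 1.0015663946913063}
[[363.05907865   0.         317.88284917]
 [  0.         363.05907865 198.95373727]
 [  0.           0.           1.        ]] [[ 0.73494606  0.67811726  0.00335622 -0.37310031]
 [ 0.41176985 -0.44233442 -0.79673449 -0.13795543]
 [-0.53879484  0.58693887 -0.60432018  1.43750873]
 [ 0.          0.          0.          1.        ]]
[[372.41900378   0.         320.00770603]
 [  0.         372.41900378 193.10776623]
 [  0.           0.           1.        ]] [[-0.02694929 -0.99962763  0.00428134 -0.01002526]
 [-0.99176524  0.02620042 -0.12536047  0.53394693]
 [ 0.12520162 -0.00762446 -0.99210202  1.07391334]
 [ 0.          0.          0.          1.        ]]
```

View pics/scene0.png

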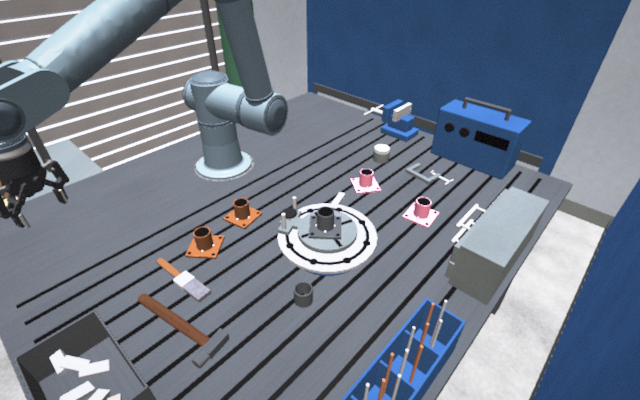

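View pics/top0.png

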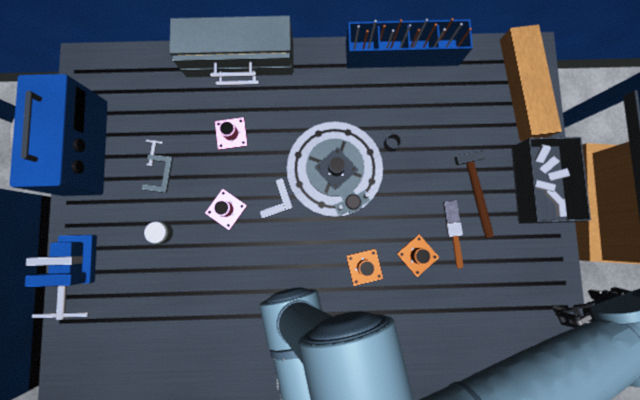

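```bash
cat > h.py <<'E'
import numpy as np,cv2
def load(n): return dict(np.load(n))
def pt(d,u,v,z=None):
    K=d["intrinsics"];T=d["extrinsics"];R=T[:3,:3];t=T[:3,3]
    r=np.linalg.inv(K)@[u,v,1]
    if z is None: return R.T@(r*d["z_map"][int(round(v)),int(round(u))]-t)
    o=-R.T@t;w=R.T@r
    return o+w*(z-o[2])/w[2]
def cloud(d):
    v,u=np.mgrid[:400,:640];Z=d["z_map"];K=d["intrinsics"];T=d["extrinsics"]
    P=np.stack([(u-K[0,2])/K[0,0]*Z,(v-K[1,2])/K[1,1]*Z,Z],-1)
    return (P-T[:3,3])@T[:3,:3]
def crop(d,x0,y0,x1,y1,s,name): cv2.imwrite(name,cv2.resize(d["pixels"][y0:y1,x0:x1,::-1],None,fx=s,fy=s,interpolation=cv2.INTER_CUBIC))
E
python3 - <<'E'
from h import *
d=load("top0.npz");s=load("scene0.npz")
crop(d,280,115,390,220,5,"pics/c1.png");crop(s,270,190,390,275,6,"pics/c2.png")
for n,q in(("top",d),("scene",s)):
    P=cloud(q);c=pt(d,335,168,.075)
    near=(np.hypot(P[...,0]-c[0],P[...,1]-c[1])<.17)&(q["z_map"]>0)
    pl=near&(abs(P[...,2]-.055)<.005)
    pts=P[pl][:,:2].astype(np.float32)
    print(n,pl.sum(),c,cv2.minEnclosingCircle(pts),cv2.minEnclosingCircle(cv2.convexHull(pts)))
    for lo,hi in((.1,.11),(.115,.124),(.124,.132),(.132,.14)):
        m=near&(P[...,2]>lo)&(P[...,2]<hi)
        k,l,st,ce=cv2.connectedComponentsWithStats(m.astype(np.uint8))
        for i in range(1,k):
            if st[i,4]>2: print(lo,st[i,4],ce[i],P[l==i].mean(0))
E
```

```text
top 3854 [ 0.60016051 -0.0691866   0.075     ] ((0.6041857004165649, -0.07000242918729782), 0.14204010367393494) ((0.6041851043701172, -0.06999319791793823), 0.14203517138957977)
0.1 8 [335.    174.375] [ 0.5763869  -0.06714914  0.10394296]
0.1 4 [341.5  173.25] [ 0.57876521 -0.08533399  0.10585354]
0.1 184 [353.2826087  201.61413043] [ 0.49840008 -0.11545793  0.10385312]
0.115 4 [341.5 208. ] [ 0.47985583 -0.0808863   0.12314114]
0.124 4 [342.75 170.75] [ 0.58153232 -0.08745092  0.12865816]
0.124 13 [367.15384615 194.46153846] [ 0.51457534 -0.1516755   0.12725812]
0.124 13 [340.38461538 206.69230769] [ 0.48314001 -0.07772431  0.1272373 ]
0.132 225 [337.10222222 164.45777778] [ 0.59826614 -0.07222595  0.13463711]
scene 2943 [ 0.60016051 -0.0691866   0.075     ] ((0.6034108400344849, -0.07009585946798325), 0.14394336938858032) ((0.6034108400344849, -0.07009585946798325), 0.14394336938858032)
0.1 12 [293.5        203.66666667] [ 0.48478846 -0.08122162  0.10513465]
0.1 116 [289.12931034 211.75      ] [ 0.50232631 -0.11568383  0.10495899]
0.1 13 [282.92307692 220.46153846] [ 0.5176891  -0.15404117  0.10522779]
0.1 45 [324.66666667 223.93333333] [ 0.61163049 -0.08581009  0.10474095]
0.115 9 [293.66666667 199.88888889] [ 0.485976   -0.08095167  0.1195384 ]
0.115 11 [282.63636364 216.63636364] [ 0.51857596 -0.1548315   0.12001217]
0.115 40 [324.625 219.95 ] [ 0.61162833 -0.0862887   0.11936107]
0.124 13 [293.46153846 197.15384615] [ 0.48375885 -0.07921972  0.12740858]
0.124 13 [282.38461538 213.61538462] [ 0.51618684 -0.15293014  0.12824746]
0.124 40 [325.125 217.475] [ 0.61237807 -0.08527873  0.12793363]
0.132 168 [324.94047619 211.3452381 ] [ 0.60055249 -0.07299403  0.13547991]
```

View pics/c1.png

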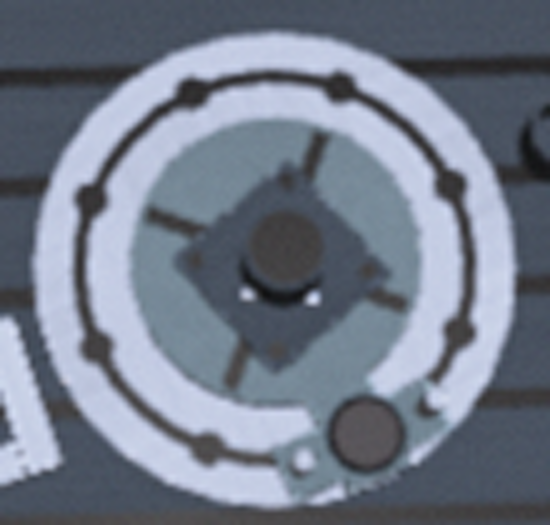

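View pics/c2.png

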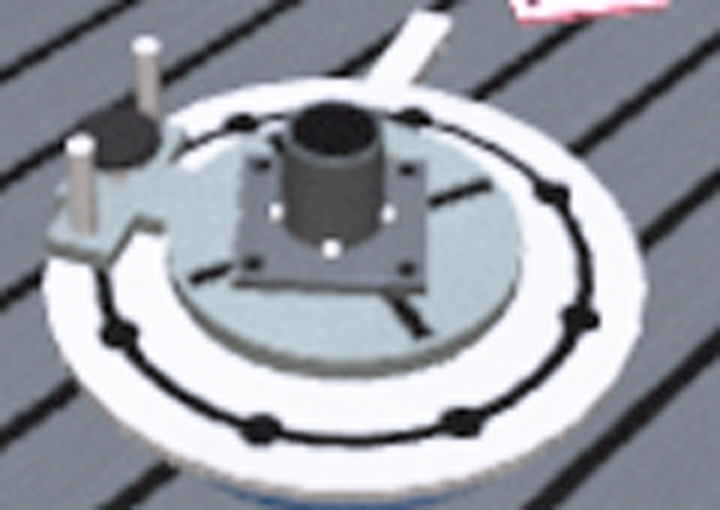

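```bash
cat >> h.py <<'E'
from scipy.spatial.transform import Rotation as Ro
C=np.array([.604,-.070]);PH=np.deg2rad(180+23.5)
def target(th,s,z,rad=.115):
    a=PH-th;r=np.array([np.cos(a),np.sin(a)]);t=np.array([np.sin(a),-np.cos(a)])
    return np.r_[C+rad*r+s*t,z],r,t
def rel(o,th,s,z,rad=.115,sg=1):
    q=o["ee_rot"];R=Ro.from_quat([q[1],q[2],q[3],q[0]]).as_matrix()
    p,r,t=target(th,s,z,rad)
    d=R.T@(p-o["position"])*100
    y=sg*np.r_[r,0];yb=R.T@y
    return np.round(np.r_[d,np.arctan2(yb[2],yb[1])],3)
def st():
    from workcell import ctrl
    o=ctrl.get_obs()
    for k in("time","joint_positions","position","force","finger_gap"):print(k,np.round(o[k],4))
    q=o["ee_rot"];print(Ro.from_quat([q[1],q[2],q[3],q[0]]).as_matrix().round(3).tolist())
    return o
E
python3 - <<'E'
from h import *
o=st()
for sg in(1,-1):print(rel(o,0,.010,.15,sg=sg))
E
```

```text
time 0.1
joint_positions [-1.3711  0.2458  1.5589  0.      1.3387 -0.1741]
position [ 0.2372 -0.6046  0.2303]
force [-0.3892 -0.5983  0.5316]
finger_gap 0.9992
[[-0.0, 0.365, -0.931], [0.002, -0.931, -0.365], [-1.0, -0.002, -0.0]]
[  8.106 -36.946 -42.131   1.534]
[  8.106 -36.946 -42.131  -1.607]
```

>>> servo_tool --moves '[[[0,-3,-3.4,-0.13,1],[0,-6,-6.8,-0.26,1],[0,-9,-10.2,-0.39,1],[0,-12,-13.6,-0.52,1],[0,-15,-17,-0.65,1],[0,-18,-20.4,-0.78,1],[0,-21,-24,-0.91,1],[0,-24,-27.4,-1.04,1]]]' --squeeze 40

```text
time: 0.9
position: [0.4051, -0.2792, 0.2305]
ee_rot: [0.46, 0.537, 0.461, -0.536]
force: [0.5, -0.4, 0.4]
finger_gap: -0.003
```

```bash
python3 - <<'E'
from h import *
o=st()
print(rel(o,0,.010,.15,sg=-1))
E
```

```text
time 0.9
joint_positions [-8.3490e-01 -1.3230e-01  1.9533e+00  1.0000e-03  1.3225e+00 -6.8320e-01]
position [ 0.4051 -0.2792  0.2305]
force [ 0.5428 -0.3971  0.3533]
finger_gap -0.0033
[[-0.0, 0.988, -0.151], [0.002, -0.151, -0.988], [-1.0, -0.001, -0.002]]
[  8.078   6.24  -18.387  -0.562]
```

>>> servo_tool --moves '[[[0,1.3,-3.7,-0.11,1],[0,2.5,-7.4,-0.22,1],[1.5,3.8,-11,-0.34,1],[3,5,-14.7,-0.45,1],[5.5,6.2,-18.4,-0.56,1],[8.1,6.24,-18.4,-0.562,1],[8.1,6.24,-18.4,-0.562,1]]]'

```text
time: 1.6
position: [0.492, -0.1043, 0.1457]
ee_rot: [0.588, 0.387, 0.595, -0.387]
force: [-0.3, -0.9, 0.1]
finger_gap: -0.0
```

```bash
python3 - <<'E'
from h import *
from workcell import ctrl
o=st()
print(rel(o,0,.010,.092,sg=-1))
d=ctrl.get_image("scene");np.savez("s1.npz",**d);crop(d,240,130,390,240,5,"pics/c3.png")
d=ctrl.get_image("top");np.savez("t1.npz",**d);crop(d,280,130,400,250,5,"pics/c4.png")
E
```

```text
time 1.6
joint_positions [-4.3550e-01  2.0000e-03  1.9909e+00  1.7000e-03  1.1586e+00 -8.4830e-01]
position [ 0.492  -0.1043  0.1457]
force [-0.2533 -0.9259  0.1493]
finger_gap -0.0001
[[-0.008, 0.916, 0.401], [0.006, 0.401, -0.916], [-1.0, -0.005, -0.008]]
[5.366e+00 1.670e-01 3.680e-01 2.000e-03]
```

View pics/c3.png

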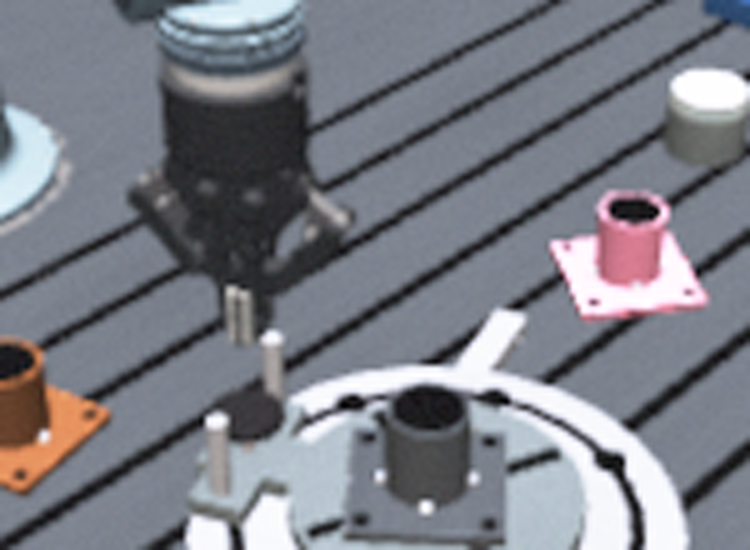

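View pics/c4.png

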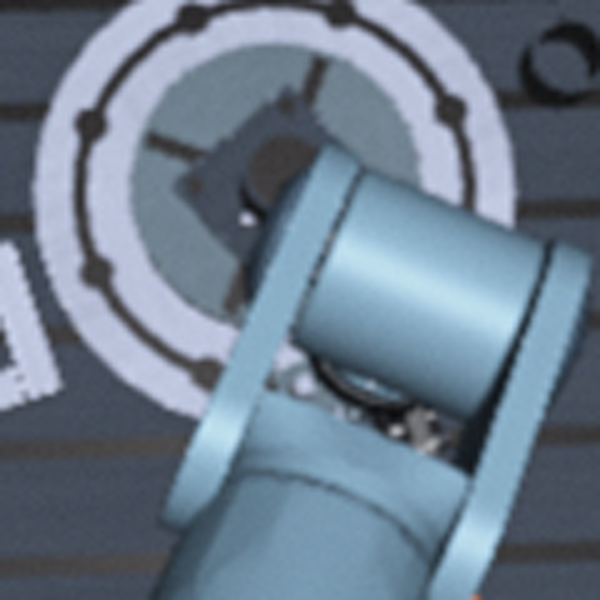

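>>> servo_tool --moves '[[[2,0.1,0.2,0,1],[3.5,0.17,0.37,0,1],[4.3,0.17,0.37,0,1],[4.8,0.17,0.37,0,1],[5.1,0.17,0.37,0,1],[5.3,0.17,0.37,0,1],[5.35,0.17,0.37,0,1]]]'

```text
time: 2.4
position: [0.4976, -0.1099, 0.0971]
ee_rot: [0.591, 0.388, 0.592, -0.388]
force: [-3.6, -2.6, 5.2]
finger_gap: 0.002
```

```bash
python3 - <<'E'
from h import *
from workcell import ctrl
o=st()
print(rel(o,0,.010,.092,sg=-1))
for th,s in((0,.016),(0,.023),(.06,.023),(.12,.023),(.18,.023),(.24,.023),(.3,.023)):print(rel(o,th,s,.0925,sg=-1))
d=ctrl.get_image("scene");np.savez("s2.npz",**d);crop(d,240,130,390,240,5,"pics/c5.png")
E
```

```text
time 2.4
joint_positions [-4.4050e-01  8.7700e-02  2.0038e+00  8.0000e-04  1.0512e+00 -8.5060e-01]
position [ 0.4976 -0.1099  0.0971]
force [-3.5905 -2.5569  5.1973]
finger_gap 0.0016
[[-0.001, 0.917, 0.398], [0.001, 0.398, -0.917], [-1.0, -0.0, -0.001]]
[ 0.511 -0.153 -0.417 -0.   ]
[ 0.461 -0.153 -1.017 -0.   ]
[ 0.462 -0.154 -1.717 -0.   ]
[ 0.463  0.005 -2.402  0.06 ]
[ 0.464  0.204 -3.077  0.12 ]
[ 0.465  0.443 -3.739  0.18 ]
[ 0.466  0.721 -4.385  0.24 ]
[ 0.466  1.038 -5.013  0.3  ]
```

View pics/c5.png

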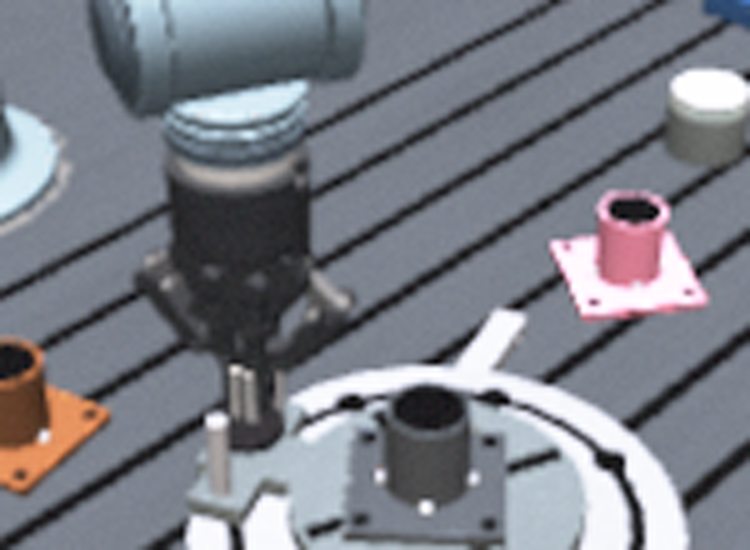

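>>> servo_tool --moves '[[[0.5,-0.15,-0.4,0,1],[0.6,-0.15,-0.4,0,1],[0.7,-0.15,-0.4,0,1]]]'

```text
time: 2.75
position: [0.4964, -0.1071, 0.0918]
ee_rot: [0.592, 0.389, 0.59, -0.387]
force: [0.5, -0.1, 6.7]
finger_gap: 0.001
```

```bash
python3 - <<'E'
from h import *
from workcell import ctrl
o=st()
for th,s in((0,.010),(0,.023),(.06,.023),(.12,.023),(.18,.023),(.24,.023),(.3,.023)):print(rel(o,th,s,.092,sg=-1))
E
```

```text
time 2.75
joint_positions [-0.437   0.0899  2.013   0.0022  1.0353 -0.8475]
position [ 0.4964 -0.1071  0.0918]
force [ 0.498  -0.1144  6.658 ]
finger_gap 0.0009
[[0.004, 0.917, 0.398], [0.0, 0.398, -0.917], [-1.0, 0.004, 0.001]]
[-0.022 -0.158 -0.11  -0.001]
[-2.40e-02 -1.59e-01 -1.41e+00 -1.00e-03]
[-2.400e-02 -1.000e-03 -2.096e+00  5.900e-02]
[-0.024  0.198 -2.771  0.119]
[-0.024  0.437 -3.432  0.179]
[-0.024  0.715 -4.079  0.239]
[-0.024  1.032 -4.707  0.299]
```

>>> servo_tool --moves '[[[0.3,-0.16,-0.5,0,1],[0.3,-0.16,-1.0,0,1],[0.3,-0.16,-1.4,0,1],[0.3,0,-2.1,0.06,1],[0.3,0.2,-2.8,0.12,1],[0.3,0.3,-3.1,0.15,1]]]'

```text
time: 3.35
position: [0.4898, -0.0779, 0.0913]
ee_rot: [0.564, 0.434, 0.556, -0.43]
force: [2.0, -1.5, 6.2]
finger_gap: 0.002
```

```bash
python3 - <<'E'
from h import *
from workcell import ctrl
o=st()
for th,s in((0,.010),(.12,.023),(.18,.023),(.24,.023),(.3,.023),(.36,.023),(.42,.023)):print(rel(o,th,s,.092,sg=-1))
d=ctrl.get_image("scene");np.savez("s3.npz",**d);crop(d,240,130,390,240,5,"pics/c6.png")
E
```

```text
time 3.35
joint_positions [-0.3881  0.0586  2.0476  0.0032  1.024  -0.6474]
position [ 0.4898 -0.0779  0.0913]
force [ 1.9829 -1.4835  6.2317]
finger_gap 0.0024
[[0.012, 0.967, 0.255], [-0.002, 0.255, -0.967], [-1.0, 0.011, 0.005]]
[-0.064 -0.277  2.904 -0.153]
[-0.077 -0.327  0.221 -0.033]
[-0.078 -0.191 -0.469  0.027]
[-0.08  -0.014 -1.15   0.087]
[-0.081  0.204 -1.819  0.147]
[-0.081  0.462 -2.474  0.207]
[-0.081  0.758 -3.112  0.267]
```

View pics/c6.png

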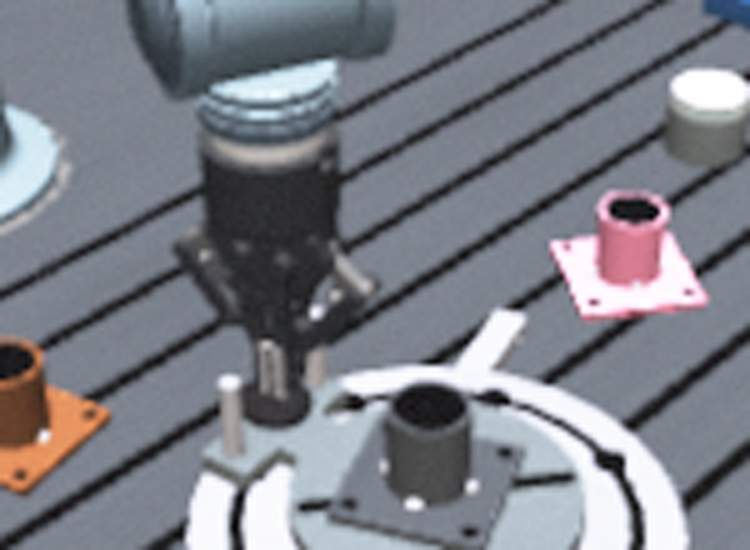

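>>> servo_tool --moves '[[[0.2,-0.15,-0.5,0.03,1],[0.2,0,-1.15,0.09,1],[0.2,0.2,-1.8,0.15,1],[0.2,0.45,-2.4,0.2,1],[0.2,0.6,-2.8,0.23,1],[0.2,0.75,-3.1,0.26,1],[0.2,0.75,-3.1,0.26,1]]]'

```text
time: 4.1
position: [0.4919, -0.0456, 0.0914]
ee_rot: [0.504, 0.505, 0.494, -0.497]
force: [1.8, 0.9, 7.5]
finger_gap: 0.003
```

```bash
cat >> h.py <<'E'
def look(name):
    from workcell import ctrl
    o=st();d=ctrl.get_image("scene");crop(d,240,130,390,240,5,name)
    P=cloud(d);m=(P[...,2]>.12)&(P[...,2]<.1295)&(abs(np.hypot(P[...,0]-C[0],P[...,1]-C[1])-.122)<.014)&(d["z_map"]>0)
    k,l,s,ce=cv2.connectedComponentsWithStats(m.astype(np.uint8))
    for i in range(1,k):
        if s[i,4]>3:
            p=P[l==i].mean(0);a=np.arctan2(p[1]-C[1],p[0]-C[0])
            print("comp",s[i,4],p.round(4),"theta if trailing",round((PH-a-np.arctan2(40,115)*-1+np.pi)%(2*np.pi)-np.pi,3),"if lead",round((PH-a-np.arctan2(40,115)+np.pi)%(2*np.pi)-np.pi,3))
    return o
E
python3 - <<'E'
from h import *
o=look("pics/c7.png")
for th in(.3,.36,.42,.5):print(rel(o,th,.023,.112,sg=-1))
E
```

```text
time 4.1
joint_positions [-0.3246  0.0497  2.0567  0.0047  1.0175 -0.3236]
position [ 0.4919 -0.0456  0.0914]
force [1.7524 0.8704 7.5268]
finger_gap 0.0027
[[0.018, 1.0, -0.003], [-0.002, -0.003, -1.0], [-1.0, 0.018, 0.002]]
comp 11 [ 0.4888 -0.0545  0.126 ] theta if trailing 0.879 if lead 0.209
comp 16 [ 0.487  -0.0941  0.1254] theta if trailing 0.542 if lead -0.128
[-2.063 -0.428  1.419 -0.114]
[-2.063 -0.348  0.72  -0.054]
[-2.062 -0.226  0.027  0.006]
[-2.06   0.    -0.883  0.086]
```

View pics/c7.png

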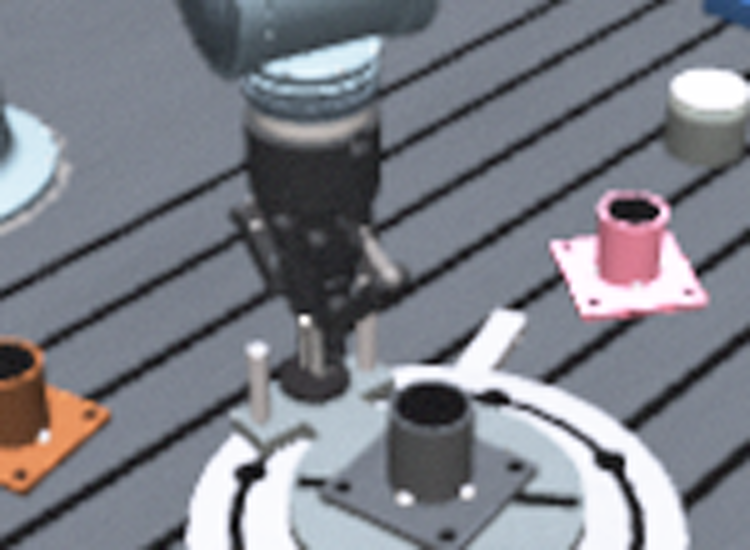

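>>> servo_tool --moves '[[[-1,0,0,0,1],[-2,0,0,0,1],[-2.1,0,0,0,1],[-2.1,0,0,0,1]]]'

```text
time: 4.55
position: [0.4915, -0.0456, 0.1127]
ee_rot: [0.504, 0.505, 0.494, -0.497]
force: [0.6, -0.9, -0.1]
finger_gap: -0.0
```

```bash
python3 - <<'E'
from h import *
o=look("pics/c8.png")
for th in(.45,.5,.55,.6,.65,.7,.75,.8):print(th,rel(o,th,.023,.112,sg=-1))
E
```

```text
time 4.55
joint_positions [-0.3249  0.0123  2.0491  0.0049  1.0619 -0.324 ]
position [ 0.4915 -0.0456  0.1127]
force [ 0.5843 -0.926  -0.1021]
finger_gap -0.0003
[[0.019, 1.0, -0.003], [-0.002, -0.003, -1.0], [-1.0, 0.019, 0.002]]
comp 11 [ 0.499  -0.0144  0.1256] theta if trailing 1.232 if lead 0.563
comp 12 [ 0.4905 -0.0545  0.1246] theta if trailing 0.881 if lead 0.212
comp 12 [ 0.4874 -0.0948  0.1252] theta if trailing 0.536 if lead -0.134
0.45 [ 0.067 -0.149 -0.313  0.037]
0.5 [ 0.069  0.001 -0.88   0.087]
0.55 [ 0.071  0.18  -1.439  0.137]
0.6 [ 0.074  0.386 -1.988  0.187]
0.65 [ 0.077  0.619 -2.525  0.237]
0.7 [ 0.081  0.879 -3.051  0.287]
0.75 [ 0.086  1.164 -3.563  0.337]
0.8 [ 0.091  1.475 -4.06   0.387]
```

View pics/c8.png

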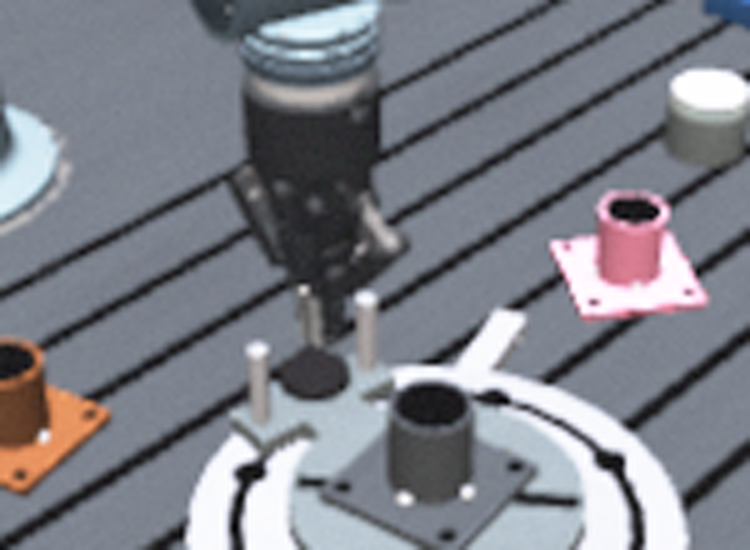

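>>> servo_tool --moves '[[[0.07,0,-0.9,0.09,1],[0.07,0.2,-1.45,0.14,1],[0.07,0.3,-1.7,0.16,1],[0.07,0.4,-2.0,0.19,1],[0.07,0.5,-2.25,0.21,1],[0.07,0.62,-2.5,0.24,1],[0.07,0.75,-2.8,0.265,1],[0.07,0.75,-2.8,0.265,1]]]'

```text
time: 5.4
position: [0.4983, -0.0175, 0.111]
ee_rot: [0.433, 0.567, 0.425, -0.558]
force: [0.6, 0.2, 0.0]
finger_gap: 0.002
```

```bash
python3 - <<'E'
from h import *
o=look("pics/c9.png")
for th in(.65,.7,.72,.74,.76,.78,.8,.82):print(th,rel(o,th,.023,.112,sg=-1))
E
```

```text
time 5.4
joint_positions [-2.6460e-01  2.8600e-02  2.0362e+00  3.8000e-03  1.0606e+00  1.7000e-03]
position [ 0.4983 -0.0175  0.111 ]
force [0.5899 0.2128 0.0053]
finger_gap 0.0023
[[0.016, 0.964, -0.265], [-0.001, -0.265, -0.964], [-1.0, 0.016, -0.003]]
comp 10 [ 0.5063 -0.0035  0.126 ] theta if trailing 1.343 if lead 0.673
comp 9 [ 0.4967 -0.0263  0.1241] theta if trailing 1.132 if lead 0.463
comp 16 [ 0.4842 -0.0798  0.126 ] theta if trailing 0.663 if lead -0.006
0.65 [-0.103  0.027  0.292 -0.028]
0.7 [-0.1    0.141 -0.284  0.022]
0.72 [-0.098  0.194 -0.512  0.042]
0.74 [-0.096  0.252 -0.739  0.062]
0.76 [-0.094  0.314 -0.965  0.082]
0.78 [-0.093  0.381 -1.19   0.102]
0.8 [-0.091  0.452 -1.414  0.122]
0.82 [-0.089  0.528 -1.636  0.142]
```

View pics/c9.png

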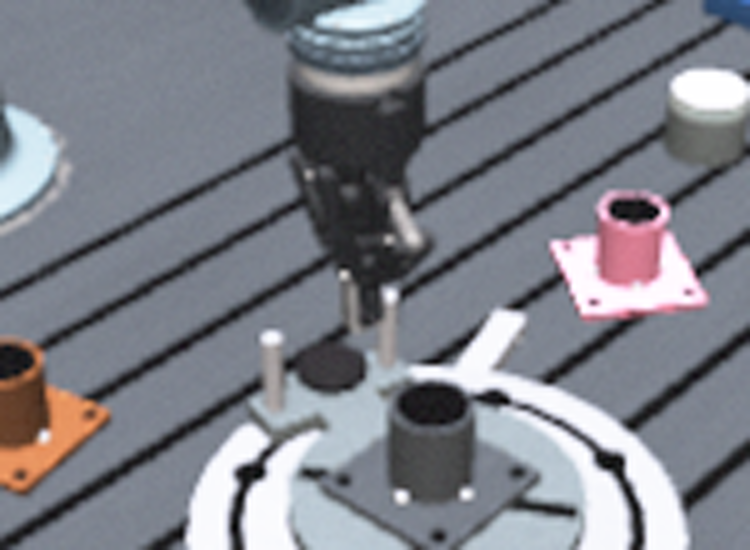

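Pushing well; the table is at about 0.67 rad. I'll continue slowly to the hole.

>>> servo_tool --moves '[[[-0.1,0.14,-0.3,0.02,1],[-0.1,0.19,-0.5,0.04,1],[-0.1,0.25,-0.75,0.06,1],[-0.1,0.31,-0.97,0.08,1],[-0.1,0.35,-1.1,0.09,1],[-0.1,0.38,-1.2,0.1,1],[-0.1,0.42,-1.3,0.11,1],[-0.1,0.42,-1.3,0.11,1]]]'

```text
time: 6.25
position: [0.5065, -0.0059, 0.1127]
ee_rot: [0.401, 0.59, 0.393, -0.58]
force: [1.1, 0.7, -0.8]
finger_gap: -0.001
```

```bash
python3 - <<'E'
from h import *
o=look("pics/c10.png")
for th in(.76,.78,.8,.82):print(th,rel(o,th,.023,.112,sg=-1))
E
```

```text
time 6.25
joint_positions [-0.2376  0.0437  2.0171  0.004   1.0629  0.1384]
position [ 0.5065 -0.0059  0.1127]
force [ 1.1123  0.6842 -0.8241]
finger_gap -0.0009
[[0.018, 0.929, -0.369], [-0.001, -0.369, -0.929], [-1.0, 0.017, -0.006]]
comp 12 [0.5151 0.0081 0.126 ] theta if trailing 1.465 if lead 0.796
comp 10 [ 0.5045 -0.0156  0.1252] theta if trailing 1.245 if lead 0.576
comp 16 [ 0.484  -0.0664  0.1254] theta if trailing 0.775 if lead 0.105
0.76 [ 0.062 -0.129  0.385 -0.028]
0.78 [ 0.064 -0.087  0.154 -0.008]
0.8 [ 0.066 -0.04  -0.076  0.012]
0.82 [ 0.068  0.011 -0.305  0.032]
```

View pics/c10.png

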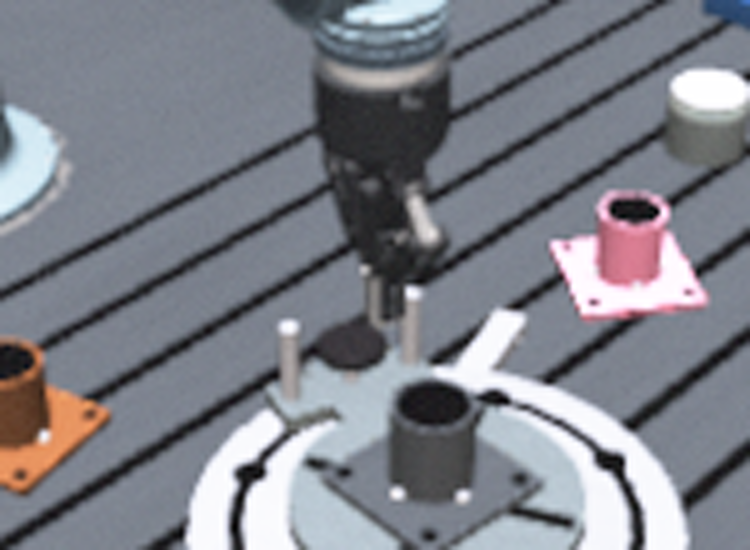

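```bash
cat >> h.py <<'E'
def head():
    from workcell import ctrl
    d=ctrl.get_image("scene");P=cloud(d)
    p,_,_=target(.785,-.004,0)
    m=(np.hypot(P[...,0]-p[0],P[...,1]-p[1])<.013)&(P[...,2]<.11)&(P[...,2]>.08)&(d["z_map"]>0)
    print("head z",np.percentile(P[m][:,2],[5,50,95]).round(4),m.sum(),P[m].mean(0).round(4))
    m=(P[...,2]>.132)&(P[...,2]<.138)&(np.hypot(P[...,0]-C[0],P[...,1]-C[1])<.04)
    print("pipe top",P[m].mean(0).round(4))
    return d
E
python3 - <<'E'
from h import *
head()
E
```

```text
head z [0.0823 0.1057 0.1068] 39 [ 0.4959 -0.0314  0.1031]
pipe top [ 0.6002 -0.0692  0.1356]
```

>>> servo_tool --moves '[[[0,0,0.4,0,1],[-0.5,0,0.8,0,1],[-3,0,0.9,0,1],[-7,0,0.9,0,1],[-11,0,0.9,0,1],[-12,0,4,0,1],[-12,-4,7,0,1],[-12,-4,7,0,1]]]'

```text
time: 7.15
position: [0.4368, -0.0565, 0.2301]
ee_rot: [0.4, 0.59, 0.393, -0.581]
force: [0.2, -0.5, -0.2]
finger_gap: 0.001
```

```bash
python3 - <<'E'
from h import *
look("pics/c11.png");d=head();cv2.imwrite("pics/f.png",d["pixels"][:,:,::-1])
E
```

```text
time 7.15
joint_positions [-0.3904 -0.2837  2.081   0.0055  1.3302 -0.0112]
position [ 0.4368 -0.0565  0.2301]
force [ 0.1957 -0.4544 -0.2045]
finger_gap 0.0009
[[0.015, 0.928, -0.371], [-0.0, -0.371, -0.928], [-1.0, 0.014, -0.005]]
comp 16 [0.5137 0.0085 0.126 ] theta if trailing 1.461 if lead 0.791
comp 14 [ 0.4846 -0.0672  0.1255] theta if trailing 0.768 if lead 0.099
head z [0.0826 0.1055 0.1074] 40 [ 0.4951 -0.031   0.1038]
pipe top [ 0.6005 -0.069   0.1357]
```

View pics/c11.png

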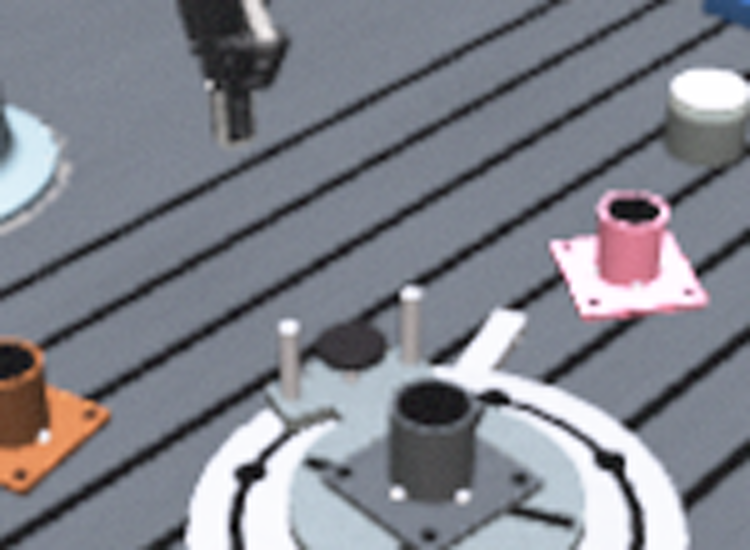

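View pics/f.png

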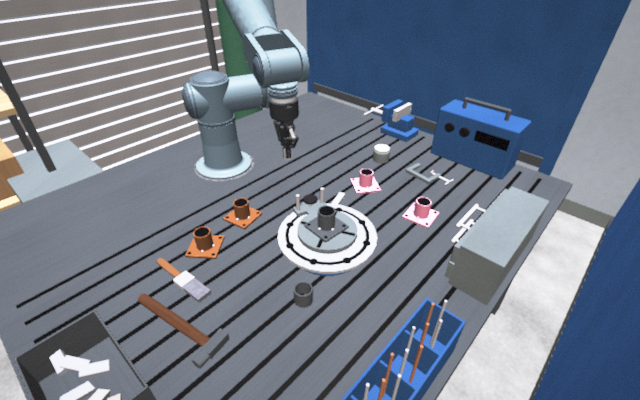

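```bash
python3 -c "
from workcell import ctrl
ctrl.sign_off()"
```

```text
the job is handed in; nothing more can be done
```

The table now stands at the next hole clockwise with the plunger sprung back out, and the job is handed in; it reports no verdict. It took about 7.2 s of the 38 s allowed.

I pressed the plunger about 13 mm in with the shut fingertips. Keeping it pressed, I turned the table to about 0.55 rad; friction on the head moved it, without touching the post. I then lifted off, and the plunger stayed caught under the plate. Next I pushed the lead post slowly until the plunger sprang out, backed off and raised the hand clear.

Last checks, all from the scene camera:

| Check | Measured | Needed |
|---|---|---|
| Table angle | 0.79 rad from the lead post, 0.77 rad from the trailing post (about 0.78 corrected for its start reading) | 0.755 to 0.815 rad |
| Plunger head height | about 105.5 mm | 105 mm when fully out |
| Weldment pipe top | 135.7 mm, within about 4 mm of the table's centre | 135 mm, within 20 mm |
| Force on the tool | about 0.5 N, at noise level | no contact |

- **Plunger height spread:** the lowest few depth pixels in the head patch read about 82 mm. I take these to be edge pixels beside the head, because the picture shows it standing out.
- **Loose things:** I compared them only by eye; they look unmoved.

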